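# Gather the last candies in the topping tub's red corner

### The job

Slide the orange divider straight up out of the topping tub by its tab and stand it upright in the drying rack, between two hoops. Then pick the tub up by its handle, tilt it so that all four candies slide together into the corner with the red cap, and finish while holding it still like that, tilted clear of the counter with the candies in the corner, ready to be scooped: do not put it down or let go. Keep the candies in the tub and leave the other things on the counter alone.

Things in the scene. Friction and masses are not known exactly. Their poses are not given: they have to be found in the camera images.
- tub: Topping tub, loose: open white plastic box 280 (x) x 170 (y) x 80 mm high, walls and floor 5 mm, a steel bail handle bridging it; 0.36 to 0.6 kg. Origin: centre of its underside, z up. Only the corner at (-x, +y) has a red cap. The divider stands in it at x = +70 mm, the candies beyond (x 75 to 135). Candies slide on its floor from about 15 degrees; about 30 also brings them along the walls.
- tub_grip (a point): Middle of the tub's handle (black rubber), 120 mm above the tub's underside, over its centre. The handle is a straight bar along the tub's y, 16 mm wide (x), 24 mm high (z 108 to 132 mm), 182 mm long, on flat posts at its ends outside the long walls. Grip it across its width, firmly (40 N or more), or the tub turns in the fingers.
- divider: Divider, loose, 0.10 kg: orange plastic panel 8 mm thick (x), 156 wide (y), 85 high, with a 60 mm wide tab amid its top edge rising to 155 mm. Origin: centre of its bottom edge, z up. Starts upright on the tub's floor, axes along the tub's, 70 mm from the handle bar; slides straight up between guide ribs (1.5 mm slack) that end at the rim, 75 mm above the floor.
- divider_grip (a point): Where to take the divider's tab: in its middle, 140 mm above the divider's bottom edge, 15 mm below the tab's top.
- rack: Drying rack, fixed: dark steel base 130 (x) x 200 (y) x 12 mm; four wire hoops at x = -39, -13, 13, 39 mm (5 mm wire, 120 mm wide along y, tops 72 mm above the counter). Origin: centre of its underside. A panel stands in a 21 mm gap between neighbouring hoops (middle gap: x = 0), faces towards the hoops. Tub and rack stand left and right; which is which varies.
- red_corner (a point): The inside corner of the tub's floor at the red cap (tub x -135, y +80, z 5 mm).
- corner_b (a point): The inside floor corner at tub x -135, y -80, z 5 mm.
- corner_c (a point): The inside floor corner at tub x +135, y +80, z 5 mm.
- corner_d (a point): The inside floor corner at tub x +135, y -80, z 5 mm.
- candy0: Hard candy 1 of 4, loose: a smooth red disc 24 mm across and 12 mm thick, 12 g. Origin: centre of its underside as it starts.
- candy1: Hard candy 2 of 4, loose: a smooth green disc 24 mm across and 12 mm thick, 12 g. Origin: centre of its underside as it starts.
- candy2: Hard candy 3 of 4, loose: a smooth blue disc 24 mm across and 12 mm thick, 12 g. Origin: centre of its underside as it starts.
- candy3: Hard candy 4 of 4, loose: a smooth yellow disc 24 mm across and 12 mm thick, 12 g. Origin: centre of its underside as it starts.
- cherry_jar: Small red cherry jar, 54 mm across, 85 mm high, standing between the tub and the rack. Origin: centre of its underside. A bystander: leave it alone.
- sundae_dish: Glass sundae bowl, 90 mm across, 60 mm high. Origin: centre of its underside. A bystander: leave it alone.
- sprinkle_can: Yellow sprinkles can, 48 mm across, 95 mm high, near the back of the counter. Origin: centre of its underside. A bystander: leave it alone.

How it is judged (in metres and radians):
On the way, in this order (a step that is already met when the one before it is completed fails the run):
1. the divider is lifted up out of the tub (z of divider in the frame of tub above 0.085 m and contact force between the fingers and divider above 0.5 N), for 0.1 s.
2. the divider stands released in the drying rack (x of divider in the frame of rack between -0.045 and 0.045 m and y of divider in the frame of rack between -0.05 and 0.05 m and z of divider in the frame of rack between 0.005 and 0.022 m and angle between divider's own z axis and vertical below 0.35 rad and contact force between the fingers and divider below 0.1 N), for 0.3 s.
3. the tub is lifted off the counter by the gripper (height (world z) of tub above 0.02 m and contact force between the fingers and tub above 2 N), for 0.2 s.
At the end, for the whole second after the job is handed in: Divider released in the rack, bottom on the base, within 20 deg of upright. Gripper holds the tub still, touching nothing else, all floor corners 15 mm or more above the counter, floor tilted 17 to 54 deg, all four candies within 100 mm of the inside of the red corner (all of step 2 and angle between tub's own z axis and vertical between 0.3 and 0.95 rad and height (world z) of each of red_corner, corner_b, corner_c, corner_d above 0.015 m and contact force between the fingers and tub above 2 N and contact force between each of rack, divider, cherry_jar, sundae_dish, sprinkle_can and tub below 0.2 N and distance between each of candy0, candy1, candy2, candy3 and red_corner below 0.1 m and linear speed of tub below 0.03 m/s and angular speed of tub below 0.15 rad/s); the arm keeps its last pose, push and grip.
It fails at once if a bystander is pushed over 40 mm from its place (distance of any of cherry_jar, sundae_dish, sprinkle_can from where it was at the start of the episode above 0.04 m).
It fails at once if a bystander is tipped over (angle between any of cherry_jar, sundae_dish, sprinkle_can's own z axis and vertical above 0.5 rad).
It fails at once if a candy falls out of the tub (distance between any of candy0, candy1, candy2, candy3 and tub above 0.25 m).
It also fails if it takes over 64 s, if anything falls off the work surface, if the arm or the gripper's body presses on something with over 40 N, if the wrist force passes 120 N, or if a joint passes its speed limit or range.

### The arm

A 6-joint arm with a two-finger parallel gripper is mounted at the origin on the work surface. World frame = base frame: x ahead of the robot, y to its left, z up, the work surface at z = 0. Lengths are in m, angles in degrees, forces in N, time in s.
With the tool pointing down it reaches from about 0.375 to 0.9 m from the base axis. Payload 3.1 kg.
Tool frame: the origin (TCP) lies on the centre line of the jaws, within the pads' length; the fingertips stand 11 mm ahead of it and the grasp point (between the pads) lies 8 mm behind it; z points along the fingers, y is the line along which they close (so a half turn about z gives the same grasp; the last joint's range is limited). The gripper opens to 87 mm and grips with 3 to 60 N. Pads are 19 mm wide; open, the fingers measure 117 mm over their backs; the gripper's body (75 mm by 190 mm) begins 51 mm behind the grasp point.
Start: joints at [57.038, 30.224, 82.088, -0, 67.689, -10.227], TCP at [0.242, 0.576, 0.234] pointing down, gripper open.
Joint ranges: [-176.69, 176.69], [-43.24, 126.21], [12.49, 139.97], [-82, 262], [0, 151.66], [-163.58, 163.58]. Speed limits (degrees/s): [159.86, 159.86, 180, 180, 180, 180].

### API

Orientations are given as a 3x3 rotation matrix whose columns are the frame's x, y, z axes.
In Python, from rig import * gives the robot as it stands.
- The arm moves only by the shell command python3 -m inch 'ROWS'. ROWS is JSON, a list of rows, each an object of numbers: "gripper": the opening in per cent of the stroke, from 0 (shut) to 100 (fully open); "dx", "dy", "dz": the shift along the tool's x, y, z in mm; "turn": the turn about the tool's z in rad. A call has 1 to 12 rows; each row is the pose to reach, as a shift and turn from the pose commanded when the call began, along the tool's axes at that moment; what a row does not reach only later rows make up. A row lasts 1/10 s, in which the tool goes at most 50 mm and 8.59 degrees, less where a joint would pass 70% of its speed; a pose out of reach is approached as far as the arm can. A call with a gripper value outside its range is refused whole. The fingers move at their own pace and stop on an object; the grip force is fixed at half the most. Time passes only in rows, so rows that repeat a pose let the fingers close. It gives the time, the measured TCP pose, the force and the opening at its end, in the units of the state.
- read_state(): the state, without advancing time (a new reading comes with each control period).
- capture(name): name is "scene" or "top"; returns the picture (480x640x3 uint8, red, green, blue); there is no depth.
- get_calibration(name): a dict with "camera_matrix" (3x3 intrinsics, pixels), "k1" (the pictures are not rectified: a ray, as slopes to the right and down, at radius r is drawn at 1 + k1 r^2 times it, then the intrinsics apply), "world_to_cam" (4x4, takes a point from world to camera coordinates). Camera axes: x right, y down, z forward; pixel columns grow to the right and rows downward; lengths in m; the calibration is good to about 2 mm. A picture is of the moment at which its call begins. get_calibration takes no time and is no camera call.
- hand_in(): hands the job in, once; it reports no verdict.
Trained networks look in the newest picture that a camera, given by its name, has taken for a name from the list of things; names that differ only in an ending like _2 or _b are one class to them, and where a whole thing is asked for, a point or a joint stands for the part that bears it (a point fixed in the world has none). Each returns a list of dicts, best first, with "score" (0 to 1); they miss things now and then, are a little off and sometimes report something else, mostly with a low value. They report only what shows in the picture. A call takes as long as a camera call.
- recognise(camera, query): "extent" ([centre column, centre row, width, height] in pixels, round what is visible of it).
The state is a dict: "time_s": time; "joint_positions": joint angles; "qvel": joint speeds; "tau": joint torques, N m; "position": TCP position; "tcp_rot": TCP orientation; "force": force on the tool from outside, world axes, zero at the start; "moment": the same for the moment, N m; "opening": opening from 0.0 (shut) to 1.0 (fully open).
Only numpy, scipy, OpenCV 4.12 (cv2) and the standard library are available. Lean on these libraries where they do the work, as an engineer would, in place of code of your own. Each camera call takes 0.05 s, during which the arm holds its last target. There are 200 camera calls.

## Working session

There is one attempt and no reset: what is moved stays moved. The work goes in short steps, Python scripts to look and compute and a shell command to move; the robot and the scene stay as the last step left them, time stands still between calls to the robot, and variables do not carry over. Pictures are saved under pics/ and viewed, on a budget of 10 in all, crops included, one or two more only if the job needs it, and the job is handed in when it is done.

```bash
mkdir -p pics; ls; python3 - <<'E'
from rig import *
import cv2,json
s=read_state();print({k:s[k] for k in('time_s','position','tcp_rot','opening','force')})
for c in('scene','top'):
    im=capture(c);cv2.imwrite(f'pics/{c}0.png',im[:,:,::-1])
    k=get_calibration(c);print(c,k)
    for q in('tub','tub_grip','divider','divider_grip','rack','red_corner','cherry_jar','sundae_dish','sprinkle_can'):
        print(q,[(round(d['score'],2),[round(float(v),1) for v in d['extent']]) for d in recognise(c,q)[:2]])
E
```

```text
pics
{'time_s': 0.0, 'position': array([0.24114128, 0.5758534 , 0.23258043]), 'tcp_rot': array([[-9.22298393e-01,  3.86476930e-01, -1.12070390e-03],
       [ 3.86478410e-01,  9.22296685e-01, -1.80672920e-03],
       [ 3.35362336e-04, -2.09947130e-03, -9.99997740e-01]]), 'opening': 0.9966868285786932, 'force': array([ 0.47047917, -0.67020558, -0.36975467])}
scene {'camera_matrix': array([[491.74313284,   0.        , 325.16577131],
       [  0.        , 491.74313284, 236.15874422],
       [  0.        ,   0.        ,   1.        ]]), 'k1': 0.0459937015943697, 'world_to_cam': array([[-0.36231393,  0.93202663, -0.00741447,  0.22641712],
       [ 0.78920836,  0.30254355, -0.534432  , -0.38193046],
       [-0.49586166, -0.19948372, -0.84517895,  1.33768142],
       [ 0.        ,  0.        ,  0.        ,  1.        ]])}
tub [(0.71, [250.5, 212.1, 153.4, 134.4])]
tub_grip [(0.68, [225.2, 217.8, 50.6, 62.5]), (0.67, [250.9, 212.5, 152.8, 138.0])]
divider [(0.94, [224.9, 217.2, 48.3, 64.9])]
divider_grip [(0.86, [224.0, 214.2, 51.8, 64.7])]
rack [(0.88, [431.3, 291.6, 113.6, 97.5])]
red_corne
[... 525 characters left out ...]
71, -0.01704637],
       [-0.99634972,  0.00505888, -0.08521523,  0.56516553],
       [ 0.08518003, -0.00680748, -0.99634232,  0.92742072],
       [ 0.        ,  0.        ,  0.        ,  1.        ]])}
tub [(0.85, [418.3, 261.4, 136.8, 166.4])]
tub_grip [(0.64, [416.2, 263.6, 136.0, 158.9]), (0.62, [261.8, 155.3, 24.7, 24.8])]
divider [(0.83, [436.6, 232.8, 71.7, 39.8])]
divider_grip [(0.69, [435.7, 230.3, 71.6, 38.3]), (0.34, [329.6, 165.7, 49.1, 38.4])]
rack [(0.77, [217.9, 250.3, 102.6, 70.0])]
red_corner [(0.85, [418.0, 262.8, 134.3, 167.3])]
cherry_jar [(0.15, [436.1, 230.9, 74.3, 44.1])]
sundae_dish [(0.58, [327.1, 164.8, 42.9, 43.5])]
sprinkle_can [(0.83, [261.2, 154.9, 25.5, 26.7])]
```

View pics/top0.png

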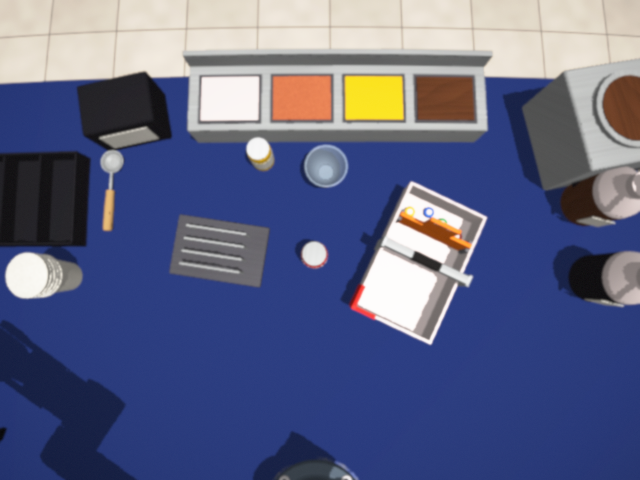

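View pics/scene0.png

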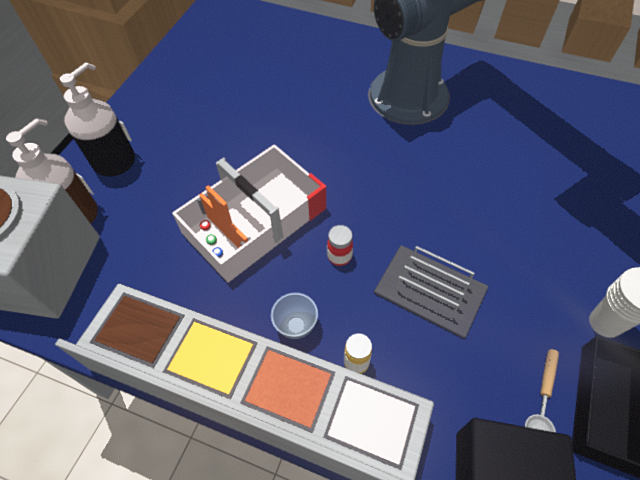

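The top view shows the tub on the right (y<0), with rim corners at about (411,184), (486,216), (432,342) and (354,303). The red cap is at the lower left and the divider tab at about (430,228). The rack is at about (219,250), the jar at (314,254). The scene view agrees with this. Next I fit the tub and rack poses using both cameras.

```bash
cat > h.py <<'E'
from rig import *
import numpy as np, cv2
from scipy.optimize import least_squares
def proj(c,P):
    k=get_calibration(c);P=np.atleast_2d(P);T=k['world_to_cam'];q=P@T[:3,:3].T+T[:3,3]
    s=q[:,:2]/q[:,2:];s=s*(1+k['k1']*(s**2).sum(1,keepdims=True));K=k['camera_matrix']
    return s*[K[0,0],K[1,1]]+K[:2,2]
def place(p,L):
    c,s=np.cos(p[2]),np.sin(p[2]);L=np.atleast_2d(L).astype(float)
    return np.c_[L[:,0]*c-L[:,1]*s+p[0],L[:,0]*s+L[:,1]*c+p[1],L[:,2]]
def fit(obs,L,p0):
    f=lambda p:np.concatenate([(proj(c,place(p,L))-o).ravel() for c,o in obs.items()])
    r=least_squares(f,p0,loss='soft_l1');return r.x,f(r.x)
def yaw():
    R=read_state()['tcp_rot'];return np.arctan2(R[1,1],R[0,1])   # direction of tool y
E
python3 - <<'E'
from h import *
a,b=.14,.085
tub,r=fit({'top':np.array([[411,183],[486.5,216],[432,343],[353,303.5]]),'scene':np.array([[174.5,213],[231,281.5]])[:0].reshape(0,2)} if 0 else
 {'top':np.array([[411,183],[486.5,216],[432,343],[353,303.5]]),'scene':np.array([[231,245],[174.5,213],[275.5,148],[325.5,184]])},
 [[a,b,.08],[a,-b,.08],[-a,-b,.08],[-a,b,.08]],[.5,-.2,-.4])
print('tub',tub,np.degrees(tub[2]),r.round(1))
a,b=.065,.1
rack,r=fit({'top':np.array([[180,215],[269.5,229],[261,287.5],[169.5,272]]),'scene':np.array([[465,335],[376,291],[404,246],[488.5,293]])},
 [[a,b,.012],[a,-b,.012],[-a,-b,.012],[-a,b,.012]],[.5,.2,0])
print('rack',rack,np.degrees(rack[2]),r.round(1))
np.save('tub.npy',tub);np.save('rack.npy',rack)
o=[]
for c in('top','scene'):
    im=cv2.imread(f'pics/{c}0.png')
    for P,col in((place(tub,[[.14,.085,.08],[.14,-.085,.08],[-.14,-.085,.08],[-.14,.085,.08]]),(0,255,0)),
      (place(tub,[[.07,.03,.16],[.07,-.03,.16],[.07,-.03,.09],[.07,.03,.09]]),(255,0,255)),
      (place(tub,[[.008,.091,.132],[.008,-.091,.132],[-.008,-.091,.132],[-.008,.091,.132]]),(255,255,0)),
      (place(rack,[[.065,.1,.012],[.065,-.1,.012],[-.065,-.1,.012],[-.065,.1,.012]]),(0,255,0)),
      *[(place(rack,[[x,.06,.072],[x,-.06,.072]]),(0,0,255)) for x in(-.039,-.013,.013,.039)]):
        cv2.polylines(im,[(proj(c,P)*16).round().astype(np.int32)],True,col,1,cv2.LINE_AA,4)
    x0,y0=(160,170) if c=='top' else (165,140)
    o.append(cv2.resize(im[y0:y0+185,x0:x0+335],(800,442)))
out=np.vstack(o);cv2.imwrite('pics/fit.png',cv2.resize(out,(543,600)))
R=read_state();print(np.degrees(yaw()),R['position'])
E
```

```text
tub [ 0.51747692 -0.21274163 -0.43255057] -24.78332203234613 [-1.8 -1.  -1.   0.7 -0.8  1.7 -0.2  5.7 -8.1 18.2 -1.5 -0.4 -1.4 -4.6
 -0.4  1. ]
rack [ 0.54841582  0.20403105 -0.16340386] -9.362351459764454 [-0.8 -1.6  0.3 -1.3 -1.3  0.2 -1.2  0.7  0.   2.5 -2.9 -0.9 -3.2 -2.5
  0.5 -7.5]
67.26576701818264 [0.24148734 0.5764461  0.23353401]
```

View pics/fit.png

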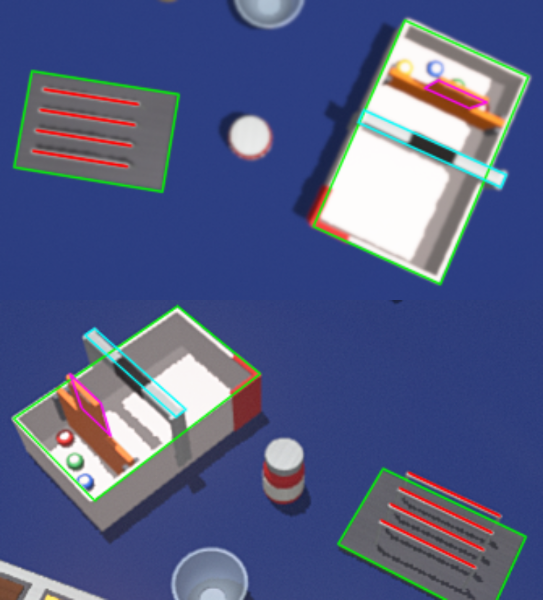

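```bash
cat >> h.py <<'E'
tub=np.load('tub.npy') if __import__('os').path.exists('tub.npy') else None
rack=np.load('rack.npy') if tub is not None else None
def go(xyz,yw):
    """rows' values that bring the TCP to xyz with tool y along yaw yw (mod 180)"""
    s=read_state();R=s['tcp_rot'];d=R.T@(np.asarray(xyz)-s['position'])*1e3
    y=R.T@np.array([np.cos(yw),np.sin(yw),0]);t=np.arctan2(-y[0],y[1]);
    print('t',round(s['time_s'],2),'pos',s['position'].round(4),'yaw',np.degrees(yaw()).round(2),'j',np.round(s['joint_positions'],0),'op',round(s['opening'],3),'F',s['force'].round(1))
    print('dx,dy,dz',d.round(1),'turn',round(t,4),'or',round(t-np.sign(t)*np.pi,4))
E
python3 - <<'E'
from h import *
import h
a,b=.14,.085
t,r=fit({'top':np.array([[411,183],[486.5,216],[432,343],[353,303.5]]),'scene':np.array([[174.5,213],[275.5,148],[325.5,184]]),},
 [[a,b,.08],[a,-b,.08],[-a,-b,.08],[-a,b,.08]],h.tub) if 0 else (h.tub,0)
f=lambda p:np.r_[(proj('top',place(p,[[a,b,.08],[a,-b,.08],[-a,-b,.08],[-a,b,.08]]))-[[411,183],[486.5,216],[432,343],[353,303.5]]).ravel(),(proj('scene',place(p,[[a,-b,.08],[-a,-b,.08],[-a,b,.08]]))-[[174.5,213],[275.5,148],[325.5,184]]).ravel()]
r=least_squares(f,h.tub,loss='soft_l1');print(r.x,f(r.x).round(1));np.save('tub.npy',r.x)
P=place(r.x,[[.07,0,0]])[0];print(P);go([P[0],P[1],.235],r.x[2])
E
```

```text
[ 0.52003885 -0.2132931  -0.44445789] [-0.6 -2.3 -0.3  0.3 -1.5  0.5 -0.5  3.6 -2.4 -0.3 -1.3 -3.7 -0.9  2.5]
[ 0.58323792 -0.24339089  0.        ]
t 1.0 pos [0.2415 0.5764 0.2335] yaw 67.27 j [ 57.  30.  82.   0.  68. -10.] op 1.004 F [ 0.1 -0.8 -0.2]
dx,dy,dz [-632.  -624.1   -1.5] turn 1.6185 or -1.5231
```

```bash
python3 -m inch '[{"dx":-632,"dy":-624,"dz":0,"turn":1.61,"gripper":45},{"dx":-632,"dy":-624,"dz":0,"turn":1.61,"gripper":45},{"dx":-632,"dy":-624,"dz":0,"turn":1.61,"gripper":45},{"dx":-632,"dy":-624,"dz":0,"turn":1.61,"gripper":45},{"dx":-632,"dy":-624,"dz":0,"turn":1.61,"gripper":45},{"dx":-632,"dy":-624,"dz":0,"turn":1.61,"gripper":45},{"dx":-632,"dy":-624,"dz":0,"turn":1.61,"gripper":45},{"dx":-632,"dy":-624,"dz":0,"turn":1.61,"gripper":45},{"dx":-632,"dy":-624,"dz":0,"turn":1.61,"gripper":45},{"dx":-632,"dy":-624,"dz":0,"turn":1.61,"gripper":45},{"dx":-632,"dy":-624,"dz":0,"turn":1.61,"gripper":45},{"dx":-632,"dy":-624,"dz":0,"turn":1.61,"gripper":45}]'
python3 - <<'E'
from h import *
P=place(tub,[[.07,0,0]])[0];go([P[0],P[1],.235],tub[2])
E
```

```text
time_s: 2.2
position: [0.4731, 0.0205, 0.2339]
tcp_rot: [[0.424, 0.905, 0.001], [0.905, -0.424, 0.0], [0.0, 0.001, -1.0]]
force: [0.9, 1.2, -0.5]
opening: 0.452
t 2.2 pos [0.4731 0.0205 0.2339] yaw -25.11 j [-11.  19. 103.   0.  58.  14.] op 0.452 F [ 0.9  1.2 -0.5]
dx,dy,dz [-192.2  211.7   -1. ] turn 0.0061 or -3.1355
```

```bash
python3 -m inch '[{"dx":-192,"dy":212,"dz":0},{"dx":-192,"dy":212,"dz":0},{"dx":-192,"dy":212,"dz":0},{"dx":-192,"dy":212,"dz":0},{"dx":-192,"dy":212,"dz":0},{"dx":-192,"dy":212,"dz":0},{"dx":-192,"dy":212,"dz":0},{"dx":-192,"dy":212,"dz":0}]'
python3 - <<'E'
from h import *
P=place(tub,[[.07,0,0]])[0];go([P[0],P[1],.137],tub[2])
o=[]
for c in('top','scene'):
    im=capture(c)[:,:,::-1].copy()
    R=read_state();q=proj(c,R['position'][None])[0];print(c,q)
    cv2.circle(im,tuple(q.round().astype(int)),1,(255,255,0),-1)
    x0,y0=(330,130) if c=='top' else (140,100)
    o.append(cv2.resize(im[y0:y0+225,x0:x0+200],(400,450),interpolation=cv2.INTER_CUBIC))
cv2.imwrite('pics/above.png',np.hstack(o))
E
```

```text
t 2.2 pos [0.4731 0.0205 0.2339] yaw -25.11 j [-11.  19. 103.   0.  58.  14.] op 0.452 F [ 0.9  1.2 -0.5]
dx,dy,dz [-192.2  211.6   97. ] turn 0.0061 or -3.1355
top [304.08511025 283.55707789]
scene [362.22471864 167.25118182]invalid input
```

View pics/above.png

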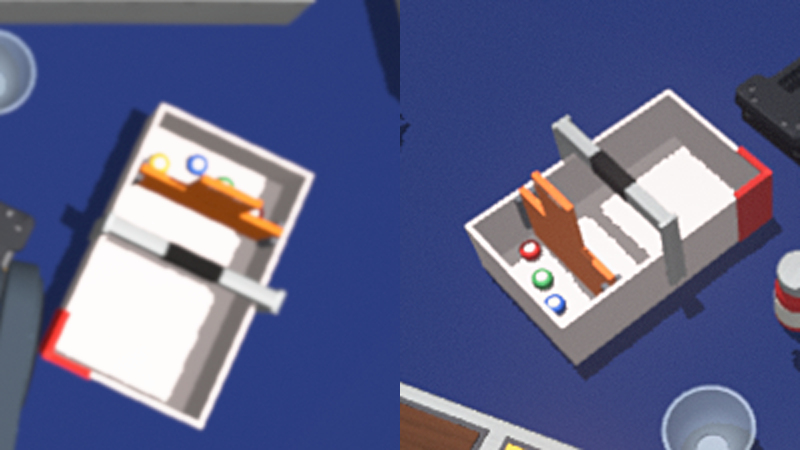

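A move needs every field, so it was refused and nothing moved. The scene crop shows the tab's top edge running from about (207,187) to (224,200) in full-image pixels.

```bash
python3 -m inch '[{"dx":-192,"dy":212,"dz":0,"turn":0.0,"gripper":45},{"dx":-192,"dy":212,"dz":0,"turn":0.0,"gripper":45},{"dx":-192,"dy":212,"dz":0,"turn":0.0,"gripper":45},{"dx":-192,"dy":212,"dz":0,"turn":0.0,"gripper":45},{"dx":-192,"dy":212,"dz":0,"turn":0.0,"gripper":45},{"dx":-192,"dy":212,"dz":0,"turn":0.0,"gripper":45},{"dx":-192,"dy":212,"dz":0,"turn":0.0,"gripper":45},{"dx":-192,"dy":212,"dz":0,"turn":0.0,"gripper":45}]'
python3 - <<'E'
from h import *
print('tab top proj',proj('scene',place(tub,[[.074,-.03,.16],[.066,-.03,.16],[.074,.03,.16],[.066,.03,.16]])).round(1))
im=cv2.imread('pics/scene0.png');h=cv2.cvtColor(im,cv2.COLOR_BGR2HSV)
m=cv2.inRange(h,(5,150,90),(17,255,255))[140:260,180:270];ys,xs=np.where(m)
for y in range(180,200): 
    x=xs[ys==y-140]+180
    if len(x):print(y,x.min(),x.max(),end='; ')
P=place(tub,[[.07,0,0]])[0];go([P[0],P[1],.137],tub[2])
E
```

```text
time_s: 3.1
position: [0.5831, -0.2406, 0.233]
tcp_rot: [[0.423, 0.906, -0.001], [0.906, -0.423, 0.001], [0.001, -0.002, -1.0]]
force: [-0.2, 0.4, 0.2]
opening: 0.449
tab top proj [[205.2 187. ]
 [208.5 184.8]
 [223.7 204.9]
 [227.1 202.6]]
186 207 208; 187 206 209; 188 206 209; 189 207 210; 190 208 212; 191 209 213; 192 210 215; 193 208 216; 194 200 217; 195 200 218; 196 200 219; 197 201 220; 198 201 221; 199 202 222; t 3.1 pos [ 0.5831 -0.2406  0.233 ] yaw -25.04 j [-33.  31.  81.   0.  68.  -8.] op 0.449 F [-0.2  0.4  0.2]
dx,dy,dz [-2.5  1.4 96. ] turn 0.0075 or -3.1341
```

```bash
python3 -m inch '[{"dx":-2,"dy":1,"dz":45,"turn":0.004,"gripper":45},{"dx":-2,"dy":1,"dz":80,"turn":0.004,"gripper":45},{"dx":-2,"dy":1,"dz":96,"turn":0.004,"gripper":45},{"dx":-2,"dy":1,"dz":96,"turn":0.004,"gripper":45},{"dx":-2,"dy":1,"dz":96,"turn":0.004,"gripper":0},{"dx":-2,"dy":1,"dz":96,"turn":0.004,"gripper":0},{"dx":-2,"dy":1,"dz":96,"turn":0.004,"gripper":0},{"dx":-2,"dy":1,"dz":96,"turn":0.004,"gripper":0},{"dx":-2,"dy":1,"dz":96,"turn":0.004,"gripper":0},{"dx":-2,"dy":1,"dz":96,"turn":0.004,"gripper":0},{"dx":-2,"dy":1,"dz":96,"turn":0.004,"gripper":0}]'
```

```text
time_s: 4.2
position: [0.5839, -0.2434, 0.1384]
tcp_rot: [[0.426, 0.905, 0.001], [0.905, -0.426, -0.001], [-0.0, 0.001, -1.0]]
force: [0.1, 0.4, 5.5]
opening: 0.09
```

```bash
python3 -m inch '[{"dx":0,"dy":0,"dz":-10,"turn":0,"gripper":0},{"dx":0,"dy":0,"dz":-25,"turn":0,"gripper":0},{"dx":0,"dy":0,"dz":-40,"turn":0,"gripper":0},{"dx":0,"dy":0,"dz":-60,"turn":0,"gripper":0},{"dx":0,"dy":0,"dz":-80,"turn":0,"gripper":0},{"dx":0,"dy":0,"dz":-110,"turn":0,"gripper":0},{"dx":0,"dy":0,"dz":-140,"turn":0,"gripper":0},{"dx":0,"dy":0,"dz":-170,"turn":0,"gripper":0},{"dx":0,"dy":0,"dz":-170,"turn":0,"gripper":0},{"dx":0,"dy":0,"dz":-170,"turn":0,"gripper":0}]'
python3 - <<'E'
from h import *
go([rack[0],rack[1],.31],rack[2]);print(rack)
E
```

```text
time_s: 5.2
position: [0.5832, -0.2431, 0.3077]
tcp_rot: [[0.426, 0.905, 0.0], [0.905, -0.426, -0.0], [-0.0, 0.0, -1.0]]
force: [-0.9, 0.2, -2.5]
opening: 0.088
t 5.2 pos [ 0.5832 -0.2431  0.3077] yaw -25.21 j [-33.  27.  76.  -0.  77.  -8.] op 0.088 F [-0.9  0.2 -2.5]
dx,dy,dz [ 389.7 -222.    -2.4] turn -0.2767 or 2.8649
[ 0.54841582  0.20403105 -0.16340386]
```

```bash
python3 -m inch '[{"dx":35,"dy":-20,"dz":0,"turn":-0.02,"gripper":0},{"dx":74,"dy":-42,"dz":0,"turn":-0.05,"gripper":0},{"dx":113,"dy":-64,"dz":0,"turn":-0.08,"gripper":0},{"dx":152,"dy":-86,"dz":0,"turn":-0.11,"gripper":0},{"dx":191,"dy":-108,"dz":0,"turn":-0.14,"gripper":0},{"dx":230,"dy":-130,"dz":0,"turn":-0.17,"gripper":0},{"dx":269,"dy":-153,"dz":0,"turn":-0.2,"gripper":0},{"dx":308,"dy":-175,"dz":0,"turn":-0.23,"gripper":0},{"dx":345,"dy":-196,"dz":0,"turn":-0.26,"gripper":0},{"dx":375,"dy":-213,"dz":0,"turn":-0.277,"gripper":0},{"dx":390,"dy":-222,"dz":0,"turn":-0.277,"gripper":0},{"dx":390,"dy":-222,"dz":0,"turn":-0.277,"gripper":0}]'
python3 - <<'E'
from h import *
go([rack[0],rack[1],.149],rack[2])
o=[]
for c in('top','scene'):
    im=capture(c)[:,:,::-1].copy()
    q=proj(c,[[rack[0],rack[1],.1]])[0]
    x0,y0=(q-[80,112]).astype(int).clip(0);
    for x in(-.039,-.013,.013,.039): cv2.polylines(im,[(proj(c,place(rack,[[x,.06,.072],[x,-.06,.072]]))*16).round().astype(np.int32)],True,(255,255,0),1,cv2.LINE_AA,4)
    o.append(cv2.resize(im[y0:y0+225,x0:x0+200],(400,450),interpolation=cv2.INTER_CUBIC))
cv2.imwrite('pics/rack1.png',np.hstack(o))
E
```

```text
time_s: 6.4
position: [0.5468, 0.2065, 0.3051]
tcp_rot: [[0.158, 0.987, -0.005], [0.987, -0.158, -0.0], [-0.001, -0.005, -1.0]]
force: [0.3, -0.6, -1.2]
opening: 0.092
t 6.4 pos [0.5468 0.2065 0.3051] yaw -9.12 j [10. 23. 83.  0. 75. 19.] op 0.092 F [ 0.3 -0.6 -1.2]
dx,dy,dz [ -2.    2.7 156.1] turn 0.0042 or -3.1374
```

View pics/rack1.png

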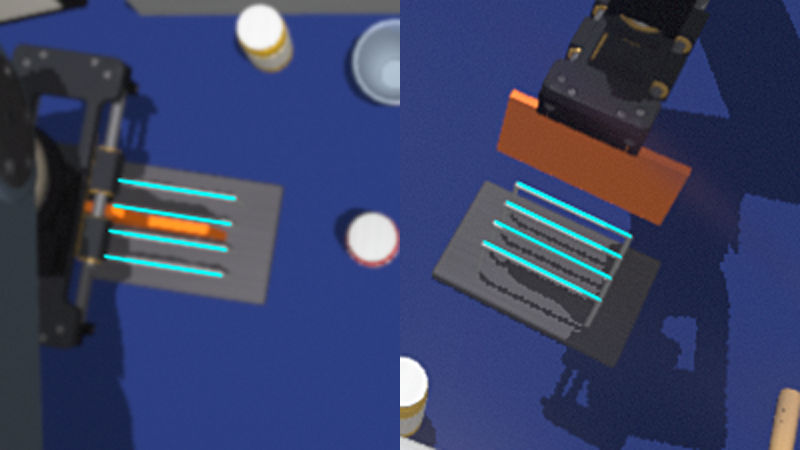

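The drawn hoop lines lie on the hoops, and the panel is held square above the middle gap. Lowering it now.

```bash
python3 -m inch '[{"dx":-2,"dy":2,"dz":35,"turn":0.004,"gripper":0},{"dx":-2,"dy":2,"dz":65,"turn":0.004,"gripper":0},{"dx":-2,"dy":2,"dz":85,"turn":0.004,"gripper":0},{"dx":-2,"dy":2,"dz":85,"turn":0.004,"gripper":0}]'
python3 - <<'E'
from h import *
go([rack[0],rack[1],.147],rack[2])
E
```

```text
time_s: 6.9
position: [0.548, 0.1997, 0.2187]
tcp_rot: [[0.168, 0.986, -0.009], [0.986, -0.168, -0.002], [-0.004, -0.009, -1.0]]
force: [0.2, -1.1, -1.9]
opening: 0.088
t 6.9 pos [0.548  0.1997 0.2187] yaw -9.69 j [ 9. 28. 89. -0. 64. 19.] op 0.088 F [ 0.2 -1.1 -1.9]
dx,dy,dz [ 4.6  0.3 71.7] turn -0.0058 or 3.1358
```

```bash
python3 -m inch '[{"dx":3,"dy":0,"dz":20,"turn":0,"gripper":0},{"dx":3,"dy":0,"dz":40,"turn":0,"gripper":0},{"dx":3,"dy":0,"dz":52,"turn":0,"gripper":0},{"dx":3,"dy":0,"dz":62,"turn":0,"gripper":0},{"dx":3,"dy":0,"dz":68,"turn":0,"gripper":0},{"dx":3,"dy":0,"dz":71,"turn":0,"gripper":0},{"dx":3,"dy":0,"dz":71,"turn":0,"gripper":0},{"dx":3,"dy":0,"dz":71,"turn":0,"gripper":0}]'
python3 - <<'E'
from h import *
go([rack[0],rack[1],.147],rack[2])
E
```

```text
time_s: 7.7
position: [0.5513, 0.205, 0.1521]
tcp_rot: [[0.166, 0.986, 0.001], [0.986, -0.166, 0.0], [0.0, 0.001, -1.0]]
force: [-0.5, 0.5, -0.8]
opening: 0.089
t 7.7 pos [0.5513 0.205  0.1521] yaw -9.56 j [10. 33. 92. -0. 55. 19.] op 0.089 F [-0.5  0.5 -0.8]
dx,dy,dz [-1.4 -2.7  5.1] turn -0.0035 or 3.1381
```

```bash
python3 -m inch '[{"dx":-1,"dy":-2,"dz":3,"turn":0,"gripper":0},{"dx":-1,"dy":-2,"dz":5,"turn":0,"gripper":0},{"dx":-1,"dy":-2,"dz":5,"turn":0,"gripper":0},{"dx":-1,"dy":-2,"dz":5,"turn":0,"gripper":0}]'
```

```text
time_s: 8.1
position: [0.5488, 0.2043, 0.1466]
tcp_rot: [[0.166, 0.986, 0.0], [0.986, -0.166, 0.0], [0.0, 0.0, -1.0]]
force: [-0.8, -0.3, -1.3]
opening: 0.087
```

```bash
python3 -m inch '[{"dx":0,"dy":0,"dz":1,"turn":0,"gripper":0},{"dx":0,"dy":0,"dz":1,"turn":0,"gripper":45},{"dx":0,"dy":0,"dz":1,"turn":0,"gripper":45},{"dx":0,"dy":0,"dz":1,"turn":0,"gripper":45},{"dx":0,"dy":0,"dz":1,"turn":0,"gripper":45},{"dx":0,"dy":0,"dz":-20,"turn":0,"gripper":45},{"dx":0,"dy":0,"dz":-55,"turn":0,"gripper":45},{"dx":0,"dy":0,"dz":-95,"turn":0,"gripper":45},{"dx":0,"dy":0,"dz":-95,"turn":0,"gripper":45}]'
python3 - <<'E'
from h import *
P=place(tub,[[0,0,0]])[0];go([P[0],P[1],.21],tub[2])
E
```

```text
time_s: 9.0
position: [0.5526, 0.205, 0.2474]
tcp_rot: [[0.166, 0.986, 0.012], [0.986, -0.166, 0.002], [0.004, 0.012, -1.0]]
force: [0.4, 0.6, 0.5]
opening: 0.448
t 9.0 pos [0.5526 0.205  0.2474] yaw -9.56 j [ 9. 26. 87.  0. 66. 19.] op 0.448 F [0.4 0.6 0.5]
dx,dy,dz [-418.1   37.    36.1] turn 0.2776 or -2.864
```

```bash
python3 -m inch '[{"dx":-40,"dy":4,"dz":0,"turn":0.05,"gripper":45},{"dx":-85,"dy":8,"dz":0,"turn":0.1,"gripper":45},{"dx":-130,"dy":12,"dz":0,"turn":0.15,"gripper":45},{"dx":-175,"dy":16,"dz":0,"turn":0.2,"gripper":45},{"dx":-220,"dy":20,"dz":0,"turn":0.25,"gripper":45},{"dx":-265,"dy":24,"dz":0,"turn":0.277,"gripper":45},{"dx":-310,"dy":28,"dz":0,"turn":0.277,"gripper":45},{"dx":-355,"dy":32,"dz":0,"turn":0.277,"gripper":45},{"dx":-395,"dy":35,"dz":15,"turn":0.277,"gripper":45},{"dx":-418,"dy":37,"dz":30,"turn":0.277,"gripper":45},{"dx":-418,"dy":37,"dz":36,"turn":0.277,"gripper":45},{"dx":-418,"dy":37,"dz":36,"turn":0.277,"gripper":45}]'
python3 - <<'E'
from h import *
P=place(tub,[[0,0,0]])[0];go([P[0],P[1],.112],tub[2])
o=[]
for c in('top','scene'):
    im=capture(c)[:,:,::-1].copy();cv2.imwrite(f'pics/{c}2.png',im)
    x0,y0=(165,130) if c=='top' else (170,100)
    o.append(cv2.resize(im[y0:y0+235,x0:x0+330],(800,570)))
cv2.imwrite('pics/two.png',cv2.resize(np.vstack(o),(421,600)))
E
```

```text
time_s: 10.2
position: [0.5146, -0.2135, 0.204]
tcp_rot: [[0.431, 0.902, -0.003], [0.902, -0.431, 0.003], [0.001, -0.004, -1.0]]
force: [-0.1, -0.7, 0.1]
opening: 0.451
t 10.2 pos [ 0.5146 -0.2135  0.204 ] yaw -25.52 j [-34.  27.  94.   0.  59.  -9.] op 0.451 F [-0.1 -0.7  0.1]
dx,dy,dz [ 2.4  5.2 92. ] turn -0.001 or 3.1406
```

View pics/two.png

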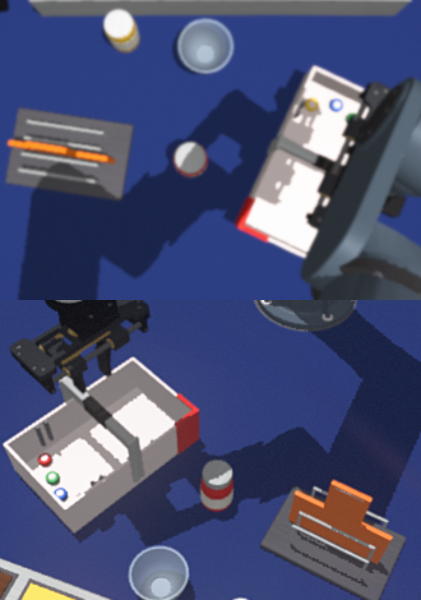

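The divider stands upright in the rack and the tub hasn't moved. This interface can't tilt the tool, so my plan for the candies has two steps:

1. Grip the handle at its middle and use a quick reversal stroke to throw the candies to the -x end.
2. Regrip off-centre so the tub hangs tilted towards +y.

Gripping now.

```bash
python3 -m inch '[{"dx":1,"dy":5,"dz":45,"turn":0,"gripper":45},{"dx":1,"dy":5,"dz":80,"turn":0,"gripper":45},{"dx":1,"dy":5,"dz":92,"turn":0,"gripper":45},{"dx":1,"dy":5,"dz":92,"turn":0,"gripper":45},{"dx":1,"dy":5,"dz":92,"turn":0,"gripper":0},{"dx":1,"dy":5,"dz":92,"turn":0,"gripper":0},{"dx":1,"dy":5,"dz":92,"turn":0,"gripper":0},{"dx":1,"dy":5,"dz":92,"turn":0,"gripper":0},{"dx":1,"dy":5,"dz":92,"turn":0,"gripper":0},{"dx":1,"dy":5,"dz":92,"turn":0,"gripper":0},{"dx":1,"dy":5,"dz":84,"turn":0,"gripper":0},{"dx":1,"dy":5,"dz":84,"turn":0,"gripper":0}]'
```

```text
time_s: 11.5
position: [0.5208, -0.2154, 0.1218]
tcp_rot: [[0.43, 0.903, 0.0], [0.903, -0.43, -0.0], [-0.0, 0.0, -1.0]]
force: [0.1, -0.2, -5.4]
opening: 0.183
```

```bash
python3 -m inch '[{"dx":0,"dy":-8,"dz":0,"turn":0,"gripper":0},{"dx":0,"dy":-24,"dz":0,"turn":0,"gripper":0},{"dx":0,"dy":-50,"dz":0,"turn":0,"gripper":0},{"dx":0,"dy":-88,"dz":0,"turn":0,"gripper":0},{"dx":0,"dy":-135,"dz":0,"turn":0,"gripper":0},{"dx":0,"dy":-88,"dz":0,"turn":0,"gripper":0},{"dx":0,"dy":-50,"dz":0,"turn":0,"gripper":0},{"dx":0,"dy":-24,"dz":0,"turn":0,"gripper":0},{"dx":0,"dy":-8,"dz":0,"turn":0,"gripper":0},{"dx":0,"dy":0,"dz":0,"turn":0,"gripper":0}]'
python3 - <<'E'
from h import *
go([.52,-.213,.12],tub[2])
o=[]
for c in('top','scene'):
    im=capture(c)[:,:,::-1].copy()
    x0,y0=(330,130) if c=='top' else (140,100)
    o.append(cv2.resize(im[y0:y0+225,x0:x0+200],(400,450),interpolation=cv2.INTER_CUBIC))
cv2.imwrite('pics/sh1.png',np.hstack(o))
E
```

```text
time_s: 12.5
position: [0.5218, -0.216, 0.1212]
tcp_rot: [[0.43, 0.903, 0.001], [0.903, -0.43, -0.001], [-0.0, 0.001, -1.0]]
force: [-1.1, 0.4, -5.6]
opening: 0.181
t 12.5 pos [ 0.5218 -0.216   0.1212] yaw -25.44 j [-34.  34.  97.  -0.  49.  -8.] op 0.181 F [-1.1  0.4 -5.6]
dx,dy,dz [ 2.  -2.9  1.2] turn 0.0004 or -3.1412
```

View pics/sh1.png

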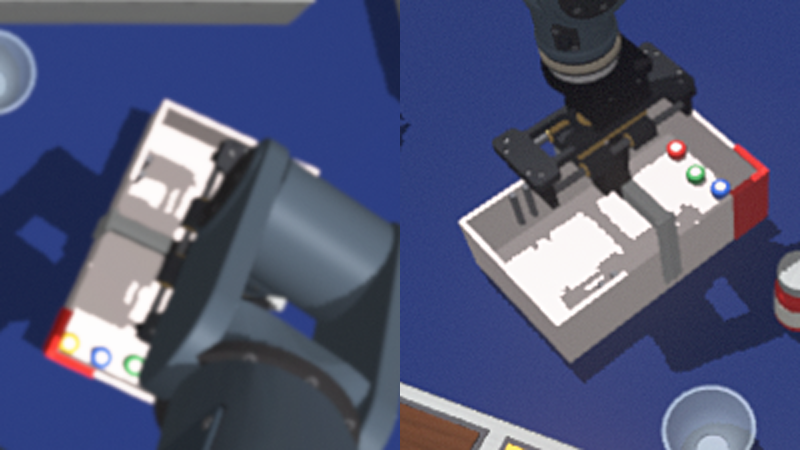

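All four candies are now at the -x wall; three are visible in the top view at about (345–397, 300–312), and the red one shows in the scene view. I'll set the tub down, regrip 60 mm towards -y on the bar and lift so it hangs tilted towards +y.

```bash
python3 -m inch '[{"dx":0,"dy":0,"dz":6,"turn":0,"gripper":0},{"dx":0,"dy":0,"dz":9,"turn":0,"gripper":0},{"dx":0,"dy":0,"dz":9,"turn":0,"gripper":40},{"dx":0,"dy":0,"dz":9,"turn":0,"gripper":40},{"dx":0,"dy":0,"dz":9,"turn":0,"gripper":40},{"dx":-30,"dy":0,"dz":9,"turn":0,"gripper":40},{"dx":-60,"dy":0,"dz":9,"turn":0,"gripper":40},{"dx":-60,"dy":0,"dz":9,"turn":0,"gripper":40},{"dx":-60,"dy":0,"dz":9,"turn":0,"gripper":0},{"dx":-60,"dy":0,"dz":9,"turn":0,"gripper":0},{"dx":-60,"dy":0,"dz":9,"turn":0,"gripper":0},{"dx":-60,"dy":0,"dz":9,"turn":0,"gripper":0}]'; python3 -m inch '[{"dx":0,"dy":0,"dz":0,"turn":0,"gripper":0},{"dx":0,"dy":0,"dz":0,"turn":0,"gripper":0},{"dx":0,"dy":0,"dz":-10,"turn":0,"gripper":0},{"dx":0,"dy":0,"dz":-25,"turn":0,"gripper":0},{"dx":0,"dy":0,"dz":-40,"turn":0,"gripper":0},{"dx":0,"dy":0,"dz":-60,"turn":0,"gripper":0},{"dx":0,"dy":0,"dz":-80,"turn":0,"gripper":0},{"dx":0,"dy":0,"dz":-100,"turn":0,"gripper":0},{"dx":0,"dy":0,"dz":-120,"turn":0,"gripper":0},{"dx":0,"dy":0,"dz":-120,"turn":0,"gripper":0},{"dx":0,"dy":0,"dz":-120,"turn":0,"gripper":0}]'
python3 - <<'E'
from h import *
s=read_state();print(s['moment'])
o=[]
for c in('top','scene'):
    im=capture(c)[:,:,::-1].copy()
    x0,y0=(310,130) if c=='top' else (150,60)
    o.append(cv2.resize(im[y0:y0+225,x0:x0+200],(400,450),interpolation=cv2.INTER_CUBIC))
cv2.imwrite('pics/tilt1.png',np.hstack(o))
E
```

```text
time_s: 13.8
position: [0.4949, -0.2684, 0.1125]
tcp_rot: [[0.428, 0.904, -0.001], [0.904, -0.428, 0.001], [0.0, -0.001, -1.0]]
force: [-1.2, 1.0, 0.9]
opening: 0.18
time_s: 14.9
position: [0.4947, -0.2695, 0.2323]
tcp_rot: [[0.43, 0.903, -0.0], [0.903, -0.43, -0.0], [-0.0, -0.0, -1.0]]
force: [0.2, 1.1, -5.0]
opening: 0.189
[-0.17839091  0.1763292  -0.02924015]
```

View pics/tilt1.png

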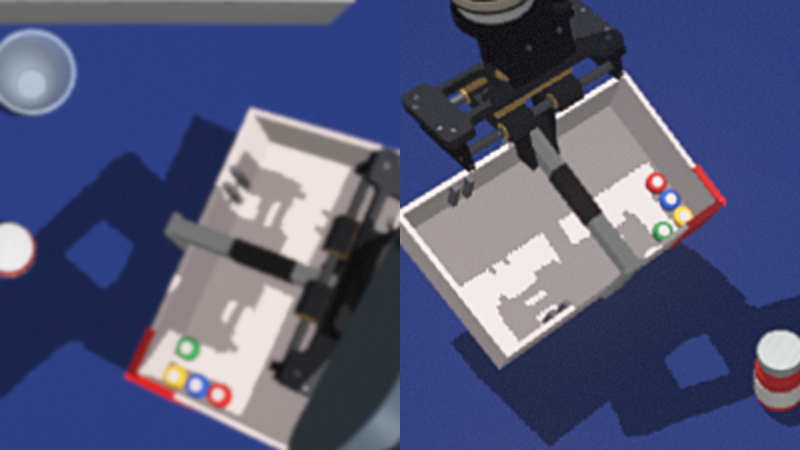

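The tub hangs tilted towards +y, with all four candies near the red corner. I'll measure the tilt from the rim corners and the candy distances from the discs.

```bash
cat > meas.py <<'E'
from h import *
from scipy.spatial.transform import Rotation as Ro
s=read_state();G=s['position']+[0,0,.008]
def pose(p,L): # p: tilt about x, about y, yaw, grip point along bar
    R=Ro.from_euler('ZYX',[p[2],p[1],p[0]]).as_matrix()
    return (np.atleast_2d(L)-[0,p[3],.12])@R.T+G,R
def run(top,sc,cand):
    kt=list(top);ks=list(sc);c=lambda k:[k[0]*.14,k[1]*.085,.08]
    f=lambda p:np.r_[(proj('top',pose(p,[c(k) for k in kt])[0])-[top[k] for k in kt]).ravel(),(proj('scene',pose(p,[c(k) for k in ks])[0])-[sc[k] for k in ks]).ravel()]
    r=least_squares(f,[-.4,0,yaw(),-.06]);p=r.x;R=pose(p,[0,0,0])[1]
    print('tilt x,y,yaw',np.degrees(p[:3]).round(1),'grip y',p[3].round(3),'res',f(p).round(1),'total',np.degrees(np.arccos(R[2,2])).round(1))
    print('corner z',pose(p,[[a*.135,b*.08,.005] for a in(-1,1) for b in(1,-1)])[0][:,2].round(3))
    for cam,d in cand.items():
        for n,q in d.items():
            g=least_squares(lambda v:(proj(cam,pose(p,[[v[0],v[1],.014]])[0])-q).ravel(),[-.1,.05]).x
            print(cam,n,g.round(3),'dist',np.hypot(g[0]+.135,g[1]-.08).round(3))
E
python3 - <<'E'
from meas import *
t=lambda u,v:[310+u/2,130+v/2]
q=lambda u,v:[150+(u-400)/2,60+v/2]
run({(1,1):t(251,109),(-1,1):t(127,377)},{(-1,-1):q(623,73),(-1,1):q(725,203),(1,1):q(500,369)},
 {'top':{'green':t(187,348),'yellow':t(176,376),'blue':t(197,385),'red':t(219,396)},'scene':{'green':q(663,231),'yellow':q(683,215),'blue':q(670,200),'red':q(656,182)}})
E
```

```text
tilt x,y,yaw [-33.4  -0.1 -25.7] grip y -0.067 res [-0.7  0.2  0.7 -1.2  2.3 -0.8 -1.6  2.   3.3 -4.8] total 33.4
corner z [0.062 0.15  0.063 0.151]
top green [-0.093  0.07 ] dist 0.044
top yellow [-0.122  0.069] dist 0.017
top blue [-0.121  0.045] dist 0.038
top red [-0.122  0.02 ] dist 0.062
scene green [-0.095  0.069] dist 0.042
scene yellow [-0.126  0.067] dist 0.016
scene blue [-0.123  0.045] dist 0.037
scene red [-0.122  0.02 ] dist 0.061
```

Tilt is 33°, the lowest corner is 62 mm up and the candies are within 62 mm. I'll hold for 1.2 s and check for creep before handing in.

```bash
python3 - <<'E'
from h import *
for c in('top','scene'): cv2.imwrite(f'pics/a_{c}.png',capture(c)[:,:,::-1])
E
python3 -m inch '[{"dx":0,"dy":0,"dz":0,"turn":0,"gripper":0},{"dx":0,"dy":0,"dz":0,"turn":0,"gripper":0},{"dx":0,"dy":0,"dz":0,"turn":0,"gripper":0},{"dx":0,"dy":0,"dz":0,"turn":0,"gripper":0},{"dx":0,"dy":0,"dz":0,"turn":0,"gripper":0},{"dx":0,"dy":0,"dz":0,"turn":0,"gripper":0},{"dx":0,"dy":0,"dz":0,"turn":0,"gripper":0},{"dx":0,"dy":0,"dz":0,"turn":0,"gripper":0},{"dx":0,"dy":0,"dz":0,"turn":0,"gripper":0},{"dx":0,"dy":0,"dz":0,"turn":0,"gripper":0},{"dx":0,"dy":0,"dz":0,"turn":0,"gripper":0},{"dx":0,"dy":0,"dz":0,"turn":0,"gripper":0}]'
python3 - <<'E'
from h import *
for c,(x0,y0) in(('top',(310,130)),('scene',(150,60))):
    b=capture(c)[:,:,::-1].copy();a=cv2.imread(f'pics/a_{c}.png')
    print(c,'pixels changed >40 in tub area',int((cv2.absdiff(a,b)[y0:y0+225,x0:x0+200].max(2)>40).sum()),
     'shift',cv2.phaseCorrelate(*[cv2.cvtColor(i[y0:y0+225,x0:x0+200].copy(),cv2.COLOR_BGR2GRAY).astype(np.float64) for i in(a,b)]))
    if c=='scene': cv2.imwrite('pics/fin.png',b)
E
```

```text
time_s: 16.3
position: [0.4949, -0.2695, 0.2325]
tcp_rot: [[0.43, 0.903, -0.0], [0.903, -0.43, 0.0], [0.0, -0.0, -1.0]]
force: [1.0, -0.0, -4.8]
opening: 0.18
top pixels changed >40 in tub area 663 shift ((0.4439413830049119, -0.12990756951313642), 0.9519190653664096)
scene pixels changed >40 in tub area 1072 shift ((-0.5330483498236589, 0.22093498553152813), 1.055613151158694)
```

View pics/fin.png

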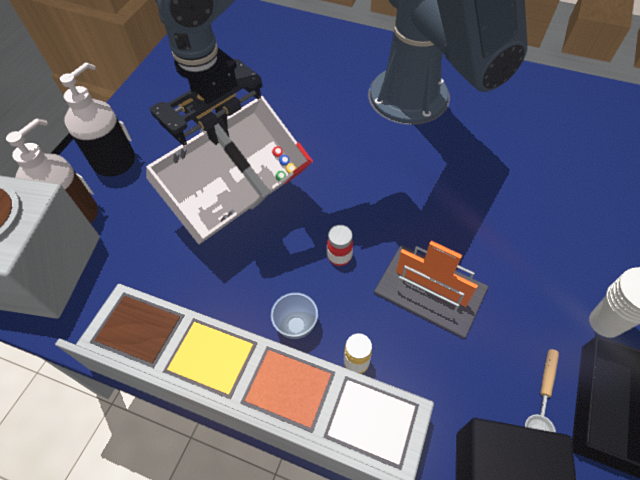

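The divider is upright in the rack and the bystanders are in place. The tub still creeps slightly (about 0.5 px in 1.3 s), so I'll keep holding and check that it dies out.

```bash
R='import sys
from h import *
for c,(x0,y0) in (("top",(310,130)),("scene",(150,60))):
    b=capture(c)[:,:,::-1].copy();a=cv2.imread(f"pics/a_{c}.png");cv2.imwrite(f"pics/a_{c}.png",b)
    print(c,int((cv2.absdiff(a,b)[y0:y0+225,x0:x0+200].max(2)>40).sum()),np.round(cv2.phaseCorrelate(*[cv2.cvtColor(i[y0:y0+225,x0:x0+200].copy(),cv2.COLOR_BGR2GRAY).astype(np.float64) for i in(a,b)])[0],2))'
python3 -c "$R"
python3 -m inch '[{"dx":0,"dy":0,"dz":0,"turn":0,"gripper":0},{"dx":0,"dy":0,"dz":0,"turn":0,"gripper":0},{"dx":0,"dy":0,"dz":0,"turn":0,"gripper":0},{"dx":0,"dy":0,"dz":0,"turn":0,"gripper":0},{"dx":0,"dy":0,"dz":0,"turn":0,"gripper":0},{"dx":0,"dy":0,"dz":0,"turn":0,"gripper":0},{"dx":0,"dy":0,"dz":0,"turn":0,"gripper":0},{"dx":0,"dy":0,"dz":0,"turn":0,"gripper":0},{"dx":0,"dy":0,"dz":0,"turn":0,"gripper":0},{"dx":0,"dy":0,"dz":0,"turn":0,"gripper":0},{"dx":0,"dy":0,"dz":0,"turn":0,"gripper":0},{"dx":0,"dy":0,"dz":0,"turn":0,"gripper":0}]'
python3 -c "$R"
python3 -m inch '[{"dx":0,"dy":0,"dz":0,"turn":0,"gripper":0},{"dx":0,"dy":0,"dz":0,"turn":0,"gripper":0},{"dx":0,"dy":0,"dz":0,"turn":0,"gripper":0},{"dx":0,"dy":0,"dz":0,"turn":0,"gripper":0},{"dx":0,"dy":0,"dz":0,"turn":0,"gripper":0},{"dx":0,"dy":0,"dz":0,"turn":0,"gripper":0},{"dx":0,"dy":0,"dz":0,"turn":0,"gripper":0},{"dx":0,"dy":0,"dz":0,"turn":0,"gripper":0},{"dx":0,"dy":0,"dz":0,"turn":0,"gripper":0},{"dx":0,"dy":0,"dz":0,"turn":0,"gripper":0},{"dx":0,"dy":0,"dz":0,"turn":0,"gripper":0},{"dx":0,"dy":0,"dz":0,"turn":0,"gripper":0}]'
python3 -c "$R
cv2.imwrite('pics/last.png',cv2.resize(b[60:285,130:330],(533,600),interpolation=cv2.INTER_CUBIC))"
```

```text
top 661 [ 0.43 -0.14]
scene 1073 [-0.52  0.21]
time_s: 17.7
position: [0.495, -0.2695, 0.2326]
tcp_rot: [[0.43, 0.903, 0.0], [0.903, -0.43, -0.0], [-0.0, 0.0, -1.0]]
force: [-0.6, 0.9, -5.6]
opening: 0.177
top 0 [0.01 0.5 ]
scene 1 [0.01 0.5 ]
time_s: 19.0
position: [0.495, -0.2695, 0.2325]
tcp_rot: [[0.43, 0.903, -0.0], [0.903, -0.43, -0.0], [-0.0, -0.0, -1.0]]
force: [0.1, 0.6, -5.2]
opening: 0.181
top 0 [-0.    0.49]
scene 0 [-0.02  0.52]
```

View pics/last.png

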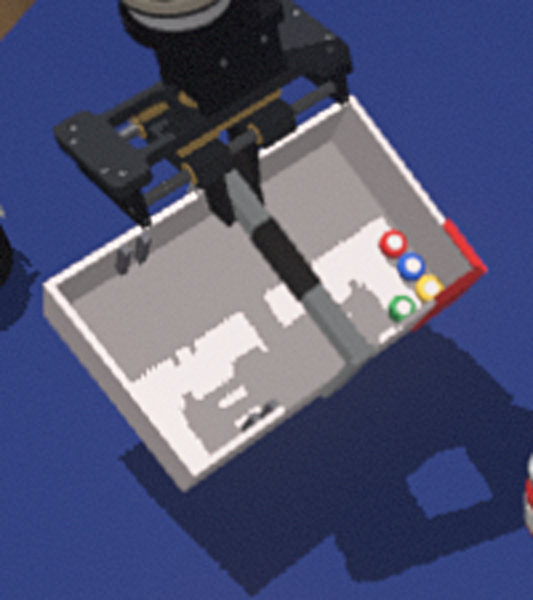

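The tub is still now: no changed pixels in the last 2.6 s of holding (the 0.5 px "shift" on identical pictures comes from the correlation method). I'll re-measure the tilt from this picture and hand in if it is within limits.

```bash
python3 - <<'E'
from meas import *
q=lambda u,v:[130+u/2.665,60+v/2.667]
run({},{(-1,-1):q(351,97),(-1,1):q(486,269),(1,1):q(185,490),(1,-1):q(44,287)},{'scene':{'green':q(403,308),'yellow':q(429,288),'blue':q(412,266),'red':q(394,243)}}) if 0 else None
f=lambda p:(proj('scene',pose(p,[[-.14,-.085,.08],[-.14,.085,.08],[.14,.085,.08],[.14,-.085,.08]])[0])-[q(351,97),q(486,269),q(185,490),q(44,287)]).ravel()
r=least_squares(f,[-.5,0,yaw(),-.06]);p=r.x
tilt=np.degrees(np.arccos(pose(p,[0,0,0])[1][2,2]));z=pose(p,[[a*.135,b*.08,.005] for a in(-1,1) for b in(1,-1)])[0][:,2]
print(np.degrees(p[:3]).round(1),'tilt',tilt.round(1),'res',f(p).round(1),'corner z',z.round(3))
if 22<tilt<49 and z.min()>.03: print(hand_in())
E
```

```text
[-31.5  -0.3 -25.7] tilt 31.5 res [ 1.6 -0.4 -1.1  2.3  3.5 -4.2  0.5 -1.1] corner z [0.066 0.149 0.067 0.15 ]
the job is handed in; nothing more can be done
None
```

I lifted the divider out of the tub and stood it upright in the drying rack's middle gap. The tub is held tilted with all four candies in the red corner. I handed the job in at about 19 s; no verdict was given.

**How the candies got there:** the moves can't tilt the tool. I gripped the handle at its middle, lifted it about 8 mm and used one quick back-and-forth stroke to throw the candies to the red-cap end. Then I set the tub down and regripped about 60 mm off centre on the handle. When lifted, the tub hung tilted and the candies slid into the corner.

**Last checks:**
- **Tilt:** 31.5° on the last measurement and 33.4° on the one before (allowed 17 to 54°). The fits were off by up to 4–5 pixels, so the true tilt could differ by a couple of degrees.
- **Height:** the lowest floor corner is about 66 mm above the counter.
- **Candies:** 16 to 62 mm from the red corner when measured just after the lift. I didn't re-measure them afterwards, but they look the same in the last picture.
- **Stillness:** the tub shifted slightly in the first second or so of holding, then stopped. The last two comparison checks, over about 2.6 s, showed no change.
- **Surroundings:** the divider stands upright in the rack, and the jar, bowl and can look unmoved.

**Disagreements:**
- One tub corner I picked by eye was wrong; I dropped it and refitted before the first move.
- One move was refused because it left out some fields; the robot did not move.
- The grip is fixed at 30 N, below the 40 N advised. I relied on that so the tub could turn in the fingers.

I viewed 10 pictures, counting crops.

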